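# Clear a worn iron sole plate from the sprung tray into the scrap bin

### The arm

A 6-joint arm with a two-finger parallel gripper is mounted at the origin on the work surface. World frame = base frame: x ahead of the robot, y to its left, z up, the work surface at z = 0. Lengths are in m, angles in rad, forces in N, time in s.
With the tool pointing down it reaches from about 0.275 to 0.725 m from the base axis. Payload 15.9 kg.
Tool frame: the origin (TCP) lies midway between the tips of the shut fingers; the grasp point (between the pads) lies 19 mm behind it; x points along the fingers, z is the direction in which the jaws open and shut, and the axes are right-handed (so a half turn about x gives the same grasp; the last joint's range is limited). The gripper opens to 85 mm and grips with 20 to 120 N. Pads are 22 mm wide; open, the fingers measure 114 mm over their backs; the gripper's body (76 mm by 85 mm) begins 54 mm behind the grasp point. The pads swing forward as they close: fully open they stand 13 mm farther back than shut.
Start: joints at [1.119, 0.213, -0.034, 1.323, 0, 1.571], TCP at [0.218, 0.45, 0.193] pointing down, gripper open.
Joint ranges: [-2.98, 2.98], [-0.74, 1.72], [-1.14, 1.35], [-2.1, 2.04], [-1.57, 1.44], [-3.14, 3.14]. Speed limits (rad/s): [1.89, 1.89, 2.39, 2.57, 3.14, 3.14].

### API

Orientations are given as a 3x3 rotation matrix whose columns are the frame's x, y, z axes.
In Python, from station import * gives the robot as it stands.
- The arm moves only by the tool servo_tool, never from a script. Its argument "targets" is one flat list of numbers, 7 for each row, row after row: the turn, a rotation vector about the tool's x, y, z in degrees, then the shift along the tool's x, y, z in m, then the closure in counts, from 0 (fully open) to 255 (shut). In form: [ax, ay, az, tx, ty, tz, gripper, ax, ay, az, tx, ty, tz, gripper, ...]. A call has 1 to 10 rows; each row is the pose to reach, as a shift and turn from the pose measured when the call began, along the tool's axes at that moment; what a row does not reach only later rows make up. A row lasts 1/8 s, in which the tool goes at most 62.5 mm and 10.7 degrees, less where a joint would pass 70% of its speed; a pose out of reach is approached as far as the arm can. A call with a gripper value outside its range is refused whole. The fingers move at their own pace and stop on an object; "squeeze" is the grip in N (left out, the last holds). Time passes only in rows, so rows that repeat a pose let the fingers close. It gives the time, the measured TCP pose, the force and the opening at its end, in the units of the state.
- sense(): the state, without advancing time (a new reading comes with each control period).
- get_image(name): name is "scene" or "top"; returns a dict with "image" (420x560x3 uint8, red, green, blue), "intrinsics" (3x3 intrinsics, pixels), "cam_to_world" (4x4, takes a point from camera to world coordinates). Camera axes: x right, y down, z forward; pixel columns grow to the right and rows downward; lengths in m; the calibration is good to about 2 mm. A picture is of the moment at which its call begins. There is no depth.
- hand_in(): hands the job in, once; it reports no verdict.
Trained networks look in a picture, given as the dict that the camera call returned (one of the last four; its "shot" number tells which), for a name from the list of things; names that differ only in an ending like _2 or _b are one class to them, and where a whole thing is asked for, a point or a joint stands for the part that bears it (a point fixed in the world has none). Each returns a list of dicts, best first, with "score" (0 to 1); they miss things now and then, are a little off and sometimes report something else, mostly with a low value. They report only what shows in the picture. A call takes as long as a camera call. They do not tell look-alikes from the thing itself.
- trace(picture, name): "mask" (420x560 bool, what is visible of it) and "point" ([column, row] as shares, 0 to 1, of the picture: columns of its width, rows of its height, amid what is visible of it).
- landmark_of(picture, name): "point" ([column, row] as shares, 0 to 1, of the picture: columns of its width, rows of its height: a listed point, or the origin of a listed thing).
The state is a dict: "time": time; "joint_positions": joint angles; "dq": joint speeds; "tau": joint torques, N m; "tool_pos": TCP position; "ee_rot": TCP orientation; "wrist_force": force on the tool from outside, world axes, zero at the start; "moment": the same for the moment, N m; "finger_gap": finger opening in m.
Only numpy, scipy, OpenCV 4.12 (cv2) and the standard library are available. Lean on these libraries where they do the work, as an engineer would, in place of code of your own. Each camera call takes 0.05 s, during which the arm holds its last target. There are 200 camera calls.

### The job

Slide the yellow gate of the blue tray all the way open, then draw the worn copper-coloured iron sole plate along the tray and push it off the open end so that it drops into the grey scrap bin below. The plate lies too snug to be got behind and its floor is sprung, so press on its top with the fingertips and draw it along by feel: gently, never with more than 20 N, and sliding it, not lifting it out. Leave the bin, the spray bottle, the red tin and the thread spool where they stand.

Things in the scene. Friction and masses are not known exactly. Their poses are not given: they have to be found in the camera images.
- stand: Blue tray on a steel stand, fixed to the bench. Origin at bench level under the tray's middle; x points along the tray to its open end (mouth). Channel 92 mm wide between walls 8 mm thick, from the back wall's inner face at x = -110 mm to the mouth at x = +110 mm. Floor top at z = 150 mm, wall tops at z = 166 mm. Legs and feet at x = -160 to +55 mm.
- tray_mouth (a point): Centre of the steel floor's front edge (x = +110 mm, z = 150 mm in the stand's frame; same axes). The floor is sprung: hinged 48 mm behind the back wall, it gives way downwards when pressed, stiffly near the back and several times more softly near the mouth (up to 37 mm at the mouth); how stiffly must be felt. The walls are rigid.
- gate (a joint): Yellow gate plate (5 x 96 x 42 mm) across the mouth, just beyond the floor's edge, 115.5 mm along the stand's x, sliding along the stand's y. 0 m = fully closed, 0.105 m = fully open, at its stop (shifted towards the stand's +y). About 2 N friction; stays where it is left.
- gate_knob (a point): On the axis of the gate's upright black knob (18 mm diameter, standing from 169 mm to 206 mm above the bench), 186 mm above the bench. Moves with the gate.
- sole: Worn iron sole plate, loose, copper, 12 mm thick, about 0.35 kg; fingertips grip its top better than it grips the floor. Origin on its underside below its centre of mass, x to its nose (facing the mouth). Rear edge 84 mm wide at x = -48 mm; sides straight to x = +22 mm, then tapering to a point at x = +64 mm. Starts within 10 mm of the back wall. Tips off once past the edge and let go.
- sole_center (a point): Centre of mass of the sole plate, half-way up (6 mm above its underside); same axes as sole.
- bin: Grey open scrap bin, loose, 230 x 230 mm, 85 mm high, walls and floor 6 mm, standing on the bench under and ahead of the mouth. Origin at the centre of its underside, x away from the stand.
- spray: White spray bottle, upright, 72 mm diameter, 193 mm tall, bystander. Origin at the centre of its underside.
- tin: Tin with red label, 66 mm diameter, 100 mm tall, bystander. Origin at the centre of its underside.
- spool: Spool of blue thread, 60 mm diameter, 58 mm tall, upright, bystander. Origin at the centre of its underside.
Not all that is in view belongs to the job. Several things have the shape of the sole; the one meant has the colours described above.

How it is judged:
On the way, in this order (a step that is already met when the one before it is completed fails the run):
1. the gate is fully open, within 10 mm of its stop (value of joint gate above 0.095 m), for 0.2 s.
2. the sole plate is drawn along the tray, still on it, until its nose hangs over the mouth (x of sole_center in the frame of stand above 0.055 m and height (world z) of sole_center above 0.11 m), for 0.1 s.
At the end, for the whole second after the job is handed in: The sole plate lies at rest in the bin (its centre inside the bin's outline and below its 85 mm rim, slower than 30 mm/s), clear of the tray stand, and the gate is still open (within 10 mm of its stop) (x of sole_center in the frame of bin between -0.115 and 0.115 m and y of sole_center in the frame of bin between -0.115 and 0.115 m and z of sole_center in the frame of bin below 0.085 m and linear speed of sole below 0.03 m/s and contact force between sole and stand below 0.1 N and value of joint gate above 0.095 m); the robot touches nothing.
It fails at once if the sole plate is pressed or pushed with more than 20 N by the fingers (contact force between the fingers and sole above 20 N).
It fails at once if the sole plate is lifted out of the tray (its centre rises above 190 mm) (height (world z) of sole_center above 0.19 m).
It fails at once if the bin is shifted by more than 30 mm (distance of bin from where it was at the start of the episode above 0.03 m).
It fails at once if the spray bottle, the tin or the spool is moved by more than 25 mm or tipped (distance of any of spray, tin, spool from where it was at the start of the episode above 0.025 m or angle between any of spray, tin, spool's own z axis and vertical above 0.3 rad).
It also fails if it takes over 67 s, if anything falls off the work surface, if the arm or the gripper's body presses on something with over 40 N, if the wrist force passes 120 N, or if a joint passes its speed limit or range.

## Working session

There is one attempt and no reset: what is moved stays moved. The work goes in short steps, Python scripts to look and compute and a tool call to move; the robot and the scene stay as the last step left them, time stands still between calls to the robot, and variables do not carry over. Pictures are saved under pics/ and viewed, about 8 in all and at most 12, crops included, and the job is handed in when it is done.

Besides the shell and the picture viewer there is one more tool, called after "Call:" as name(argument=value, ...), one argument or row to a line, values as JSON. servo_tool: Moves the arm, as the interface text tells. Its arguments: {"type":"object","properties":{"targets":{"type":"array"},"squeeze":{"type":"number"}},"required":["targets"]}

```bash
mkdir -p pics
cat > h.py <<'E'
from station import *
import numpy as np, cv2
def save(d,n,crop=None,s=1):
    im=d["image"][:,:,::-1]
    if crop: x0,y0,x1,y1=crop; im=im[y0:y1,x0:x1]
    if s!=1: im=cv2.resize(im,None,fx=s,fy=s,interpolation=cv2.INTER_CUBIC)
    cv2.imwrite("pics/"+n+".png",np.ascontiguousarray(im))
def ray(d,px):
    K=d["intrinsics"];T=d["cam_to_world"]
    v=T[:3,:3]@np.linalg.inv(K)@[px[0],px[1],1]; return T[:3,3],v
def onz(d,px,z):
    o,v=ray(d,px); return o+v*(z-o[2])/v[2]
def proj(d,p):
    T=d["cam_to_world"]; c=T[:3,:3].T@(np.array(p)-T[:3,3]); q=d["intrinsics"]@c; return q[:2]/q[2]
def tri(a,b):
    A=0;B=0
    for d,px in (a,b):
        o,v=ray(d,px); v=v/np.linalg.norm(v); P=np.eye(3)-np.outer(v,v); A=A+P;B=B+P@o
    return np.linalg.solve(A,B)
S=np.array([560,420])
E
python3 - <<'E'
from h import *
np.set_printoptions(precision=4,suppress=True)
a=get_image("scene");b=get_image("top");save(a,"s1");save(b,"t1")
for d,n in((a,"scene"),(b,"top")):
    print(n,d["cam_to_world"][:3,3])
    for k in["stand","tray_mouth","gate_knob","sole","sole_center","bin","spray","tin","spool"]:
        print(k,[(np.round(r["point"]*S).tolist(),round(r["score"],2)) for r in landmark_of(d,k)[:4]])
s=sense();print(s)
E
```

```text
scene [1.1033 0.7273 1.0848]
stand [([293.0, 233.0], 0.73), ([304.0, 187.0], 0.26)]
tray_mouth [([263.0, 216.0], 0.67), ([270.0, 214.0], 0.26)]
gate_knob [([270.0, 216.0], 0.69)]
sole [([317.0, 327.0], 0.91), ([163.0, 242.0], 0.9), ([274.0, 160.0], 0.76), ([221.0, 208.0], 0.75)]
sole_center [([160.0, 239.0], 0.92), ([278.0, 156.0], 0.89), ([305.0, 186.0], 0.88), ([293.0, 232.0], 0.66)]
bin [([238.0, 282.0], 0.71)]
spray [([360.0, 296.0], 0.95)]
tin [([397.0, 266.0], 0.8), ([238.0, 283.0], 0.5)]
spool [([252.0, 182.0], 0.56)]
top [0.3803 0.0476 0.966 ]
stand [([285.0, 251.0], 0.6)]
tray_mouth [([288.0, 197.0], 0.71)]
gate_knob [([276.0, 187.0], 0.88)]
sole [([370.0, 221.0], 0.95), ([194.0, 186.0], 0.91), ([374.0, 146.0], 0.89), ([292.0, 270.0], 0.68)]
sole_center [([372.0, 222.0], 0.96), ([390.0, 336.0], 0.86), ([288.0, 271.0], 0.73), ([188.0, 184.0], 0.64)]
bin [([277.0, 170.0], 0.59)]
spray [([178.0, 239.0], 0.64)]
tin [([172.0, 299.0], 0.75)]
spool [([382.0, 276.0], 0.88), ([273.0, 189.0], 0.42)]
{'time': 1.0, 'joint_positions': array([ 1.119 ,  0.2129, -0.0344,  1.3235,  0.    ,  1.5708]), 'dq': array([-0.0004, -0.0004, -0.0016, -0.0007, -0.0016, -0.0004]), 'tau': array([ -0.0004, -68.5968,  48.7333,   0.0011,  -0.0001,  -0.    ]), 'tool_pos': array([0.2183, 0.4498, 0.1934]), 'ee_rot': array([[-0.    , -0.8997,  0.4366],
       [-0.    ,  0.4366,  0.8997],
       [-1.    ,  0.    , -0.0001]]), 'wrist_force': array([0.3646, 0.8801, 0.5259]), 'moment': array([ 0.0022, -0.0323, -0.0144]), 'finger_gap': 0.08580738712368594}
```

View pics/s1.png

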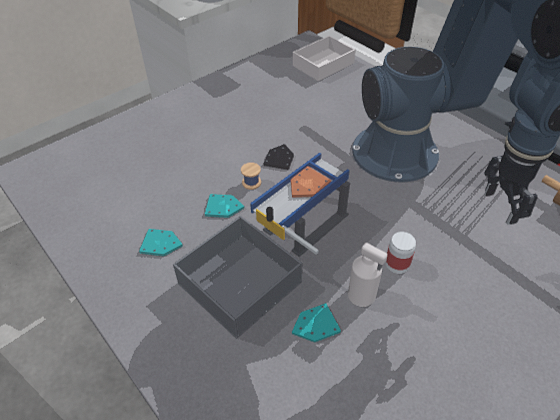

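View pics/t1.png

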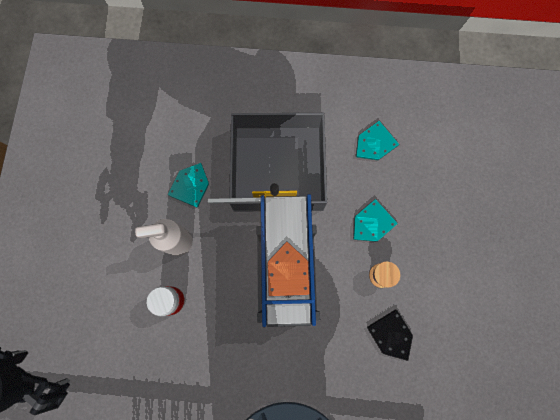

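Scene view: the copper plate lies in the blue tray at scene (308,184) and top (288,271). The yellow gate and knob are at top (274,188), with the rail running left, which is +y. The sole-shaped candidates in the top view are teal (376,141), teal (375,221), teal (190,186), black (391,333) and copper (288,271). Only the last one is copper and in the tray. I'll confirm it in a crop.

Run:
```python
from h import *
np.set_printoptions(precision=4,suppress=True)
a=get_image("scene");b=get_image("top");save(b,"t2",(200,160,350,340),4) ; save(a,"s2",(225,140,365,260),5)
im=b["image"].astype(int);R,G,B=im[...,0],im[...,1],im[...,2]
blue=((B>R+50)&(B>G+30)).astype(np.uint8)
blue[:, :250]=0; blue[:,330:]=0
c=np.argwhere(blue)
# fit left/right walls: per row left-most/right-most blue
L=[];Rr=[]
for r in range(205,318,4):
    x=np.where(blue[r])[0]
    if len(x): L.append(onz(b,(x.min()-.0,r),.166)[:2]);Rr.append(onz(b,(x.max()+1.0,r),.166)[:2])
L=np.array(L);Rr=np.array(Rr)
for q in(L,Rr): print(np.polyfit(q[:,0],q[:,1],1),q[0],q[-1],np.polyval(np.polyfit(q[:,0],q[:,1],1),[.3,.4,.5]))
cop=((R>G+50)&(R>B+60)&(G<150)).astype(np.uint8);cop[:200]=0;cop[330:]=0;cop[:,:255]=0;cop[:,320:]=0
n,l,st,_=cv2.connectedComponentsWithStats(cop);i=1+np.argmax(st[1:,4]);m=l==i;print(st[i])
cs=cv2.findContours(m.astype(np.uint8),0,1)[0][0];h=cv2.approxPolyDP(cs,3,True)[:,0]
print("sole poly",[(p.tolist(),onz(b,p,.162)[:2]) for p in h])
for k in["gate_knob","sole_center","tray_mouth","spool"]:
    for ra in landmark_of(a,k)[:4]:
        for rb in landmark_of(b,k)[:3]:
            p=tri((a,ra["point"]*S),(b,rb["point"]*S)); e=np.linalg.norm(proj(a,p)-ra["point"]*S)
            if e<6: print(k,p,e)
for k in ["bin","spray","tin","spool","gate"]:
    for d in(a,b):
        for r in trace(d,k)[:1]:
            ys,xs=np.where(r["mask"]);print(k,d is b,xs.min(),xs.max(),ys.min(),ys.max(),round(r["score"],2))
```

```text
[0.0981 0.0469] [0.5622 0.1027] [0.333  0.0801] [0.0763 0.0861 0.0959]
[ 0.1037 -0.0626] [ 0.5707 -0.0031] [ 0.3416 -0.0277] [-0.0315 -0.0212 -0.0108]
[ 268  242   41   54 1685]
sole poly [([286, 242], array([0.4881, 0.0437])), ([268, 261], array([0.4457, 0.0779])), ([269, 295], array([0.3771, 0.0699])), ([307, 294], array([ 0.3852, -0.0071])), ([307, 261], array([ 0.4521, -0.0027]))]
gate_knob [0.5968 0.0775 0.1778] 0.473683414061726
sole_center [ 0.3057 -0.2198  0.0249] 0.14929365114685628
sole_center [0.4282 0.0359 0.1476] 0.8678171867476806
sole_center [ 0.5807 -0.1701  0.0166] 0.18457272333715197
tray_mouth [0.589 0.047 0.152] 0.10580357601975002
spool [ 0.4502 -0.1956 -0.0029] 0.6887350476633243
bin False 174 301 217 337 0.72
bin True 229 326 113 210 0.79
spray False 348 387 243 306 0.57
spray True 135 191 219 255 0.83
tin False 386 415 231 272 0.73
tin True 147 185 286 315 0.97
spool False 240 260 163 189 0.85
spool True 369 400 262 287 0.57
gate False 256 284 207 239 0.83
gate True 253 296 184 197 0.84
```

View pics/t2.png

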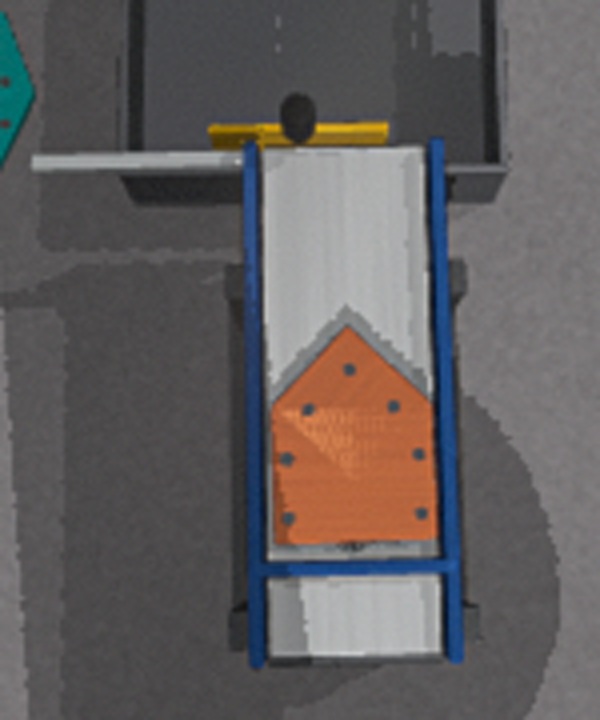

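View pics/s2.png

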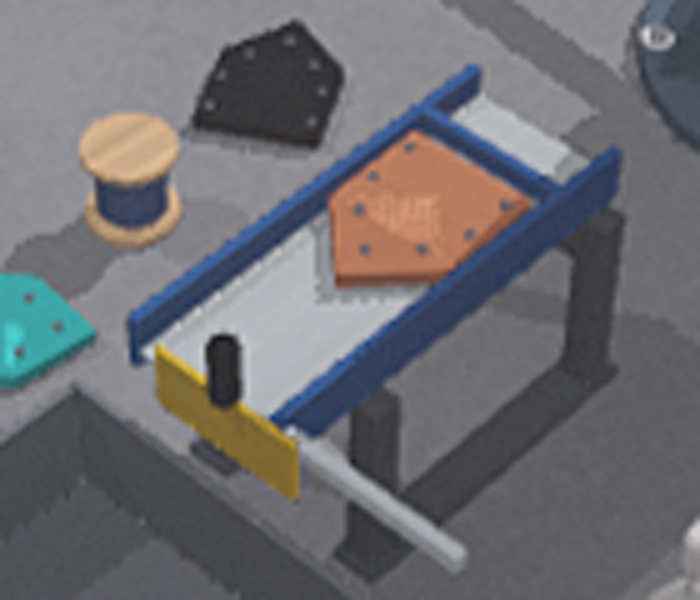

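The crop confirms it: the copper plate is in the tray, nose towards the gate, and the gate is already partly open. Next I'll work out the frames and the knob position.

```bash
cat >> h.py <<'E'
YAW=np.arctan(.1009); ex=np.array([np.cos(YAW),np.sin(YAW),0]); ey=np.array([-ex[1],ex[0],0]); ez=np.array([0,0,1.])
def tgt(pw,yawz=YAW):
    "print turn and shift in tool axes to reach pw with tool z at yaw, x down"
    s=sense();R=s["ee_rot"]
    Rt=np.array([[0,0,-1.],[np.sin(yawz),-np.cos(yawz),0],[np.cos(yawz),np.sin(yawz),0]]).T
    rv=np.degrees(cv2.Rodrigues(R.T@Rt)[0].ravel()); return rv,R.T@(np.array(pw)-s["tool_pos"])
E
python3 - <<'E'
from h import *
np.set_printoptions(precision=4,suppress=True)
b=get_image("top")
print("knob top",onz(b,(274.5,187.5),.206),"mid",onz(b,(275,189.5),.186))
for px in((264,197),(306,197)): print("mouth edge",onz(b,px,.15))
for px in((262,196),(310,195)): print("wall ends",onz(b,px,.166))
print("backwall front",onz(b,(288,300.3),.166))
print("bin rim",[onz(b,p,.085)[:2] for p in((231,115),(325,115),(326,203),(231,203))])
print("spray",onz(b,(178,239),0),"tin",onz(b,(172,299),0))
k=np.array([.595,.078,0]); 
p=k-.036*ey
print("prepush",p)
for z in(.30,.18): print(tgt([p[0],p[1],z]))
E
```

```text
knob top [0.5917 0.0758 0.206 ] mid [0.5931 0.0752 0.186 ]
mouth edge [0.5841 0.0989 0.15  ]
mouth edge [0.5914 0.0078 0.15  ]
wall ends [0.582  0.1023 0.166 ]
wall ends [0.5924 0.0004 0.166 ]
backwall front [0.3697 0.0306 0.166 ]
bin rim [array([0.8008, 0.202 ]), array([ 0.8192, -0.0282]), array([ 0.5975, -0.043 ]), array([0.5798, 0.1787])]
spray [0.4958 0.3145 0.    ] tin [0.3482 0.3095 0.    ]
prepush [0.5986 0.0422 0.    ]
(array([ -0.0006, -78.5814, -43.8745]), array([-0.1066, -0.5201, -0.2007]))
(array([ -0.0006, -78.5814, -43.8745]), array([ 0.0134, -0.5202, -0.2007]))
```

```bash
sed -i 's/np.sin(yawz),-np.cos(yawz),0\],/-np.sin(yawz),np.cos(yawz),0],/; s/np.array(\[\[0,0,-1.\],\[np.sin/np.array([[0,0,-1.],[np.sin/' h.py
python3 - <<'E'
from h import *
for z in(.30,.18): print(tgt([.5961,.0397,z]))
E
```

```text
(array([ 5.83520377e+01, -1.11910983e-03, -7.72307623e-04]), array([-0.10659941, -0.51897144, -0.20402222]))
(array([ 5.83520377e+01, -1.11910983e-03, -7.72307623e-04]), array([ 0.01340059, -0.51897389, -0.20402102]))
```

Call:
servo_tool(
  targets=[0, 0, 0, -0.06, 0, 0, 255, 0, 0, 0, -0.11, 0, 0, 255, 10, 0, 0, -0.11, -0.06, -0.02, 255, 20, 0, 0, -0.11, -0.12, -0.045, 255, 30, 0, 0, -0.11, -0.18, -0.07, 255, 40, 0, 0, -0.11, -0.24, -0.09, 255, 50, 0, 0, -0.11, -0.3, -0.115, 255, 58.4, 0, 0, -0.11, -0.36, -0.14, 255, 58.4, 0, 0, -0.11, -0.42, -0.165, 255, 58.4, 0, 0, -0.11, -0.47, -0.185, 255],
)

```text
time: 3.45
tool_pos: [0.5579, 0.0803, 0.3035]
ee_rot: [[0.0, -0.099, 0.995], [0.0, 0.995, 0.099], [-1.0, 0.0, 0.0]]
wrist_force: [0.7, 1.4, 0.8]
finger_gap: 0.0005
```

Call:
servo_tool(
  targets=[0, 0, 0, 0.03, -0.0446, 0.0337, 255, 0, 0, 0, 0.08, -0.0446, 0.0337, 255, 0, 0, 0, 0.118, -0.0446, 0.0337, 255, 0, 0, 0, 0.121, -0.0446, 0.0337, 255, 0, 0, 0, 0.121, -0.0346, 0.0337, 255, 0, 0, 0, 0.121, -0.0196, 0.0337, 255, 0, 0, 0, 0.121, -0.0046, 0.0337, 255, 0, 0, 0, 0.121, 0.0104, 0.0337, 255, 0, 0, 0, 0.121, 0.0254, 0.0337, 255],
)

```text
time: 4.58
tool_pos: [0.5889, 0.1102, 0.1827]
ee_rot: [[0.001, -0.1, 0.995], [0.0, 0.995, 0.1], [-1.0, 0.0, 0.001]]
wrist_force: [0.4, -0.4, 0.3]
finger_gap: -0.0002
```

Run:
```python
from h import *
b=get_image("top");save(b,"t3",(200,160,350,340),3)
```

```text
(no output)
```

View pics/t3.png

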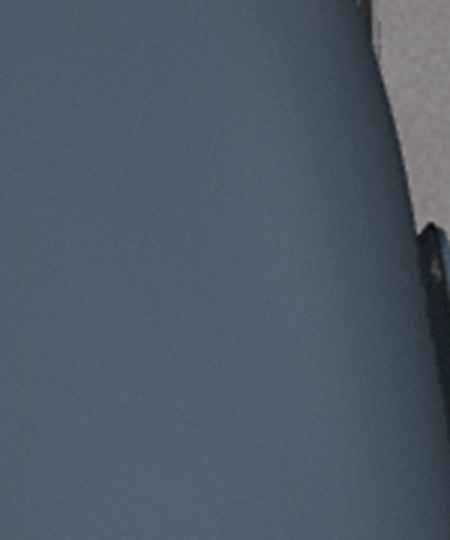

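The arm hides the top view, so picture 5 shows nothing useful. The wrist force changed by about 2 N against the push, which matches the gate sliding. I'll push on to the stop.

Call:
servo_tool(
  targets=[0, 0, 0, 0, 0.01, 0, 255, 0, 0, 0, 0, 0.018, 0, 255, 0, 0, 0, 0, 0.022, 0, 255],
)

```text
time: 5.0
tool_pos: [0.5864, 0.134, 0.1826]
ee_rot: [[0.0, -0.101, 0.995], [0.001, 0.995, 0.101], [-1.0, 0.001, 0.0]]
wrist_force: [0.0, -1.0, -0.3]
finger_gap: 0.0002
```

Call:
servo_tool(
  targets=[0, 0, 0, 0, 0.003, 0, 255, 0, 0, 0, 0, 0.005, 0, 255],
)

```text
time: 5.25
tool_pos: [0.5859, 0.1389, 0.1826]
ee_rot: [[0.0, -0.101, 0.995], [0.001, 0.995, 0.101], [-1.0, 0.001, 0.0]]
wrist_force: [0.6, -0.5, 0.2]
finger_gap: 0.0002
```

Run:
```python
from h import *
a=get_image("scene");save(a,"s3",(215,140,375,260),4)
print([(r["point"]*S,r["score"]) for r in landmark_of(a,"gate_knob")]); print([sense()["wrist_force"]])
m=np.array([.588,.052,.186])+.0055*ex
for g in(.085,.095,.105):print(g,proj(a,m+g*ey))
```

```text
[(array([268.296, 216.09 ]), 0.66), (array([361.592, 294.504]), 0.17)]
[array([ 0.56953121, -0.34925493,  0.22445671])]
0.085 [288.65656489 226.17588789]
0.095 [291.72808067 228.35119211]
0.105 [294.82409898 230.54384948]
```

View pics/s3.png

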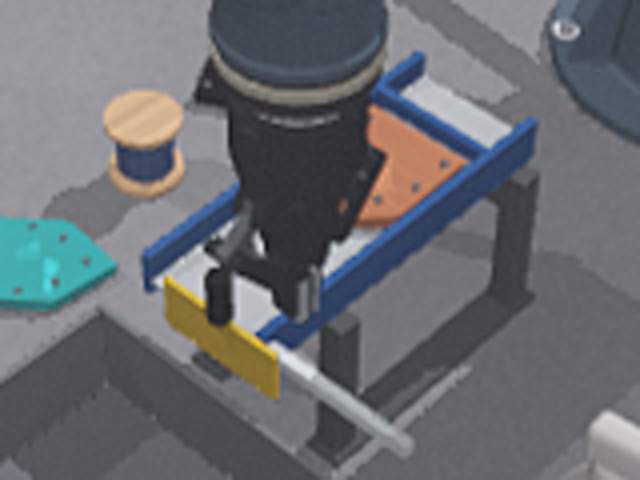

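The scene shot shows the gate hasn't moved, with its knob still at scene (269.5,214). The fingertips at (289,216) have passed it by, so I'll check the geometry.

Run:
```python
from h import *
np.set_printoptions(precision=4,suppress=True)
a=get_image("scene");s=sense()
print("tcp",s["tool_pos"],proj(a,s["tool_pos"]))
print("knob guess .186/.206",proj(a,[.5925,.0755,.186]),proj(a,[.592,.0757,.206]), proj(a,[.592,.0757,.169]))
im=a["image"][195:228,255:285].astype(int)
print(im.max(2)[:, :])
for px in((269.5,209),(269.5,214),(269.5,220)): print(px,[onz(a,px,z) for z in (.206,.186,.169)])
g=np.array([.588,.052,.166])
for n,p in(("mouthL",g+.046*ey),("mouthR",g-.046*ey),("backL",g-.22*ex+.046*ey),("backR",g-.22*ex-.046*ey)): print(n,proj(a,p))
```

```text
tcp [0.5859 0.1388 0.1826] [288.8309 227.7087]
knob guess .186/.206 [269.7382 213.3424] [269.7441 207.6765] [270.1176 217.9543]
[[156 152 152 153 151 157 159 165 160 136  97  96 100  99  96  92 105 162
  150 116 105 102  71  52  53  58  54  57  55  55]
 [151 152 152 149 151 163 163 155 130  93  96 100  99  97 100 118 157 202
  129  98 104 100  72  48  49  54  53  54  55  56]
 [155 155 153 151 171 164 146 121  92  98  98 103  96 101 133 179 195 153
   93 100 102  99  73  64  88  47  50  53  54  58]
 [148 157 161 165 163 139  96  97 100  99  99 101 103 135 150 194 177 109
   96 103  98  80  73 110 153  38  49  50  51  53]
 [145 166 162 153 129  91  97 103 101  97 100 104 104 146  88 139 130  96
  103 102  88  71  77 141 193  78  43  50  53  56]
 [169 159 142 110  91  95 100 100  96  97 119 105  57  56  54  74 105 100
  104  95  78  72  74 136 210 167  37  47  49  49]
 [158 133  94  97 100  99 100  92 108 170 163  70  60  69  80 101 109 108
   98  81  75  75  68 105 198 216  31  50  53  57]
 [123  89 100 101 100  99  99 118 161 217 186  45  49  64 104 114 105 110
   84  68  68  77  77 1
[... 2898 characters left out ...]
137]
 [148 152 156 155 153 153 155 159 158 133 130 135 134 134 132 133 132 128
  125 133 133 129 127 152 210 216 182 185 222 204]
 [111 128 154 159 156 153 156 156 153 128 108 124 133 135 133 134 134 133
  129 132 132 129 129 126 128 180 215 223 210 210]]
(269.5, 209) [array([0.5952, 0.0787, 0.206 ]), array([0.5837, 0.0639, 0.186 ]), array([0.5738, 0.0514, 0.169 ])]
(269.5, 214) [array([0.6057, 0.0913, 0.206 ]), array([0.5943, 0.0768, 0.186 ]), array([0.5847, 0.0645, 0.169 ])]
(269.5, 220) [array([0.6179, 0.1061, 0.206 ]), array([0.6069, 0.0919, 0.186 ]), array([0.5975, 0.0799, 0.169 ])]
mouthL [278.5794 222.1036]
mouthR [252.5309 203.551 ]
backL [335.7831 177.2465]
backR [309.926  161.5286]
```

Run:
```python
from h import *
np.set_printoptions(precision=4,suppress=True)
a=get_image("scene");s=sense();print(s["joint_positions"],s["finger_gap"],s["wrist_force"])
save(a,"s4",(255,180,325,240),10)
im=cv2.imread("pics/s4.png")
for z,c in((0,(0,0,255)),(.03,(0,255,0)),(.06,(255,0,0))):
    q=(proj(a,s["tool_pos"]+[0,0,z])-[255,180])*10+5; cv2.circle(im,tuple(int(v) for v in q),5,c,-1)
cv2.imwrite("pics/s4.png",im)
```

```text
[0.2323 0.4318 0.2419 1.3803 0.0006 1.7022] 0.00014676154257336162 [-0.5446 -0.3369  0.37  ]
```

View pics/s4.png

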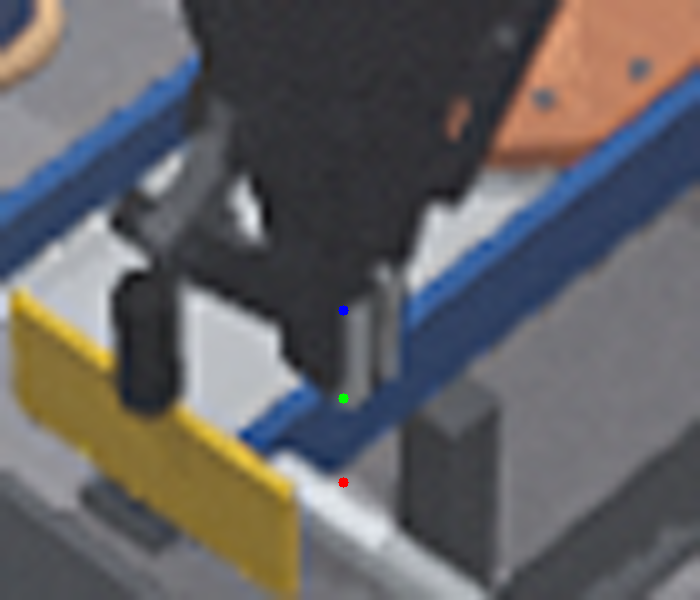

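Run:
```python
from h import *
np.set_printoptions(precision=4,suppress=True)
a=get_image("scene");b=get_image("top")
c=np.array([.2183,.4498,.1934]);z=np.array([.4366,.8997,0])
for h in(0,.013,.04):
  for k in(-.05,0,.05): p=c+k*z+[0,0,h];print(h,k,proj(a,p),proj(b,p))
s=cv2.imread("pics/s1.png")[120:260,450:560];t=cv2.imread("pics/t1.png")[320:420,0:110]
s=cv2.resize(s,None,fx=4,fy=4,interpolation=2);t=cv2.resize(t,None,fx=3,fy=3,interpolation=2)
o=np.zeros((560,780,3),np.uint8);o[:,:440]=s;o[:300,450:780]=t
cv2.imwrite("pics/c1.png",o)
for zz in (.18,.2,.22): print(onz(a,(289,217),zz))
```

```text
0 -0.05 [481.5191 208.0352] [ 82.3112 378.6807]
0 0 [492.3901 222.9098] [ 60.8495 364.3966]
0 0.05 [503.8785 238.6293] [ 39.6836 350.3093]
0.013 -0.05 [483.0725 204.3428] [ 78.7757 380.1891]
0.013 0 [494.0757 219.2364] [ 56.9579 365.6407]
0.013 0.05 [505.7093 234.9832] [ 35.4461 351.2963]
0.04 -0.05 [486.3792 196.4827] [ 71.0131 383.5008]
0.04 0 [497.6665 211.4115] [ 48.417  368.3712]
0.04 0.05 [509.612  227.2106] [ 26.1498 353.4618]
[0.5613 0.1113 0.18  ]
[0.5733 0.1249 0.2   ]
[0.5853 0.1385 0.22  ]
```

View pics/c1.png

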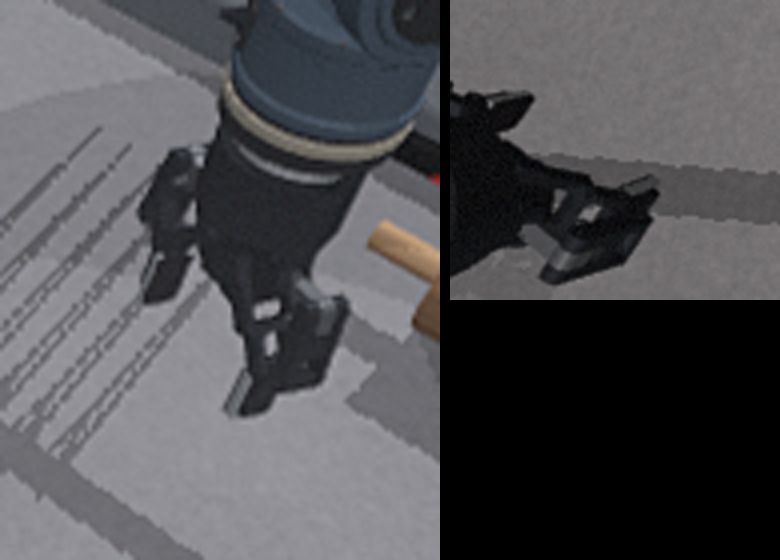

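The first pictures settle it. The real fingertips stand about 30-37 mm above the reported TCP (start pose: tips at scene (500,209), TCP projected at (492,223); the top view agrees). So the first sweep passed over the knob. I'll redo it lower.

Call:
servo_tool(
  targets=[0, 0, 0, -0.03, 0, 0, 255, 0, 0, 0, -0.03, -0.05, 0, 255, 0, 0, 0, -0.03, -0.1, 0, 255, 0, 0, 0, 0, -0.1, 0, 255, 0, 0, 0, 0.034, -0.1, 0, 255, 0, 0, 0, 0.034, -0.1, 0, 255, 0, 0, 0, 0.034, -0.09, 0, 255, 0, 0, 0, 0.034, -0.08, 0, 255, 0, 0, 0, 0.034, -0.07, 0, 255],
)

```text
time: 6.68
tool_pos: [0.5935, 0.0701, 0.1497]
ee_rot: [[0.002, -0.101, 0.995], [0.001, 0.995, 0.101], [-1.0, 0.0, 0.002]]
wrist_force: [0.3, -2.5, 2.3]
finger_gap: 0.0001
```

Call:
servo_tool(
  targets=[0, 0, 0, 0, 0.015, 0, 255, 0, 0, 0, 0, 0.03, 0, 255, 0, 0, 0, 0, 0.04, 0, 255],
)

```text
time: 7.05
tool_pos: [0.5894, 0.1112, 0.1498]
ee_rot: [[0.002, -0.102, 0.995], [0.001, 0.995, 0.102], [-1.0, 0.0, 0.002]]
wrist_force: [0.5, -1.9, 2.0]
finger_gap: -0.0002
```

Call:
servo_tool(
  targets=[0, 0, 0, 0, 0.012, 0, 255, 0, 0, 0, 0, 0.02, 0, 255, 0, 0, 0, 0, 0.02, 0, 255],
)

```text
time: 7.42
tool_pos: [0.5872, 0.1318, 0.1498]
ee_rot: [[0.002, -0.103, 0.995], [0.001, 0.995, 0.103], [-1.0, 0.001, 0.002]]
wrist_force: [-0.1, -0.6, 0.5]
finger_gap: 0.0001
```

Run:
```python
from h import *
a=get_image("scene");s=sense()
r=[(r["point"]*S,r["score"]) for r in landmark_of(a,"gate_knob")];print(r, s["wrist_force"],s["tool_pos"])
m=np.array([.588,.052,.186])+.0055*ex
for g in(.085,.095,.105):print(g,proj(a,m+g*ey))
t=trace(a,"gate")
for q in t[:2]:
    ys,xs=np.where(q["mask"]);print(q["score"],xs.min(),xs.max(),ys.min(),ys.max())
```

```text
[(array([289.912, 231.42 ]), 0.65), (array([360.528, 295.89 ]), 0.43)] [-0.33277095 -0.10231913 -0.45863783] [0.58727482 0.13136259 0.1497227 ]
0.085 [288.65656489 226.17588789]
0.095 [291.72808067 228.35119211]
0.105 [294.82409898 230.54384948]
0.82 279 306 223 254
```

Call:
servo_tool(
  targets=[0, 0, 0, 0, 0.003, 0, 255, 0, 0, 0, 0, 0.006, 0, 255],
)

```text
time: 7.82
tool_pos: [0.5867, 0.1367, 0.1497]
ee_rot: [[0.002, -0.101, 0.995], [0.001, 0.995, 0.101], [-1.0, 0.0, 0.002]]
wrist_force: [0.5, -1.6, -0.1]
finger_gap: 0.0002
```

Call:
servo_tool(
  targets=[0, 0, 0, 0, 0.002, 0, 255, 0, 0, 0, 0, 0.004, 0, 255],
)

```text
time: 8.07
tool_pos: [0.5866, 0.138, 0.1498]
ee_rot: [[0.003, -0.1, 0.995], [-0.005, 0.995, 0.1], [-1.0, -0.005, 0.002]]
wrist_force: [2.0, -27.4, 3.1]
finger_gap: -0.0001
```

The gate is at its stop (27 N reaction). Backing off and moving above the plate's rear part.

Call:
servo_tool(
  targets=[0, 0, 0, 0, -0.012, 0, 255, 0, 0, 0, -0.05, -0.012, 0, 255, 0, 0, 0, -0.08, -0.04, -0.04, 255, 0, 0, 0, -0.08, -0.07, -0.09, 255, 0, 0, 0, -0.08, -0.085, -0.14, 255, 0, 0, 0, -0.06, -0.085, -0.196, 255, 0, 0, 0, -0.03, -0.085, -0.196, 255, 0, 0, 0, -0.03, -0.085, -0.196, 255],
)

```text
time: 9.07
tool_pos: [0.3987, 0.034, 0.1789]
ee_rot: [[0.001, -0.1, 0.995], [-0.004, 0.995, 0.1], [-1.0, -0.004, 0.001]]
wrist_force: [0.2, 0.3, 1.2]
finger_gap: 0.0001
```

Run:
```python
from h import *
np.set_printoptions(precision=4,suppress=True)
a=get_image("scene");s=sense();print(s["tool_pos"],s["wrist_force"],tgt([.400,.0345,.140]))
save(a,"s5",(215,140,375,260),5)
```

```text
[0.3998 0.0341 0.18  ] [ 0.7958 -0.3352  0.4311] (array([-0.0438,  0.1056,  0.2575]), array([0.04  , 0.0005, 0.0002]))
```

View pics/s5.png

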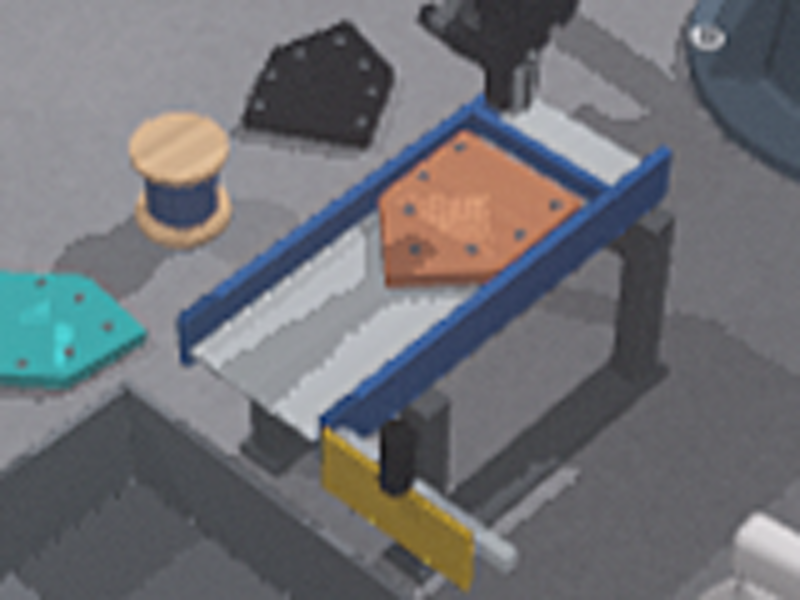

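The gate is clear of the mouth (knob at scene (294,231)) and the plate is unmoved. I'll lower the fingers and feel for contact.

Call:
servo_tool(
  targets=[0, 0, 0, 0.02, 0, 0, 255, 0, 0, 0, 0.038, 0, 0, 255, 0, 0, 0, 0.042, 0, 0, 255, 0, 0, 0, 0.042, 0, 0, 255],
)

```text
time: 9.62
tool_pos: [0.4005, 0.034, 0.1388]
ee_rot: [[0.003, -0.1, 0.995], [-0.004, 0.995, 0.1], [-1.0, -0.004, 0.002]]
wrist_force: [-0.2, 0.0, 0.8]
finger_gap: -0.0001
```

Call:
servo_tool(
  targets=[0, 0, 0, 0.0005, 0, 0, 255, 0, 0, 0, 0.001, 0, 0, 255, 0, 0, 0, 0.0015, 0, 0, 255, 0, 0, 0, 0.002, 0, 0, 255],
)

```text
time: 10.12
tool_pos: [0.4005, 0.0341, 0.1368]
ee_rot: [[0.003, -0.1, 0.995], [-0.004, 0.995, 0.1], [-1.0, -0.004, 0.002]]
wrist_force: [-0.3, -0.5, 0.4]
finger_gap: -0.0002
```

Call:
servo_tool(
  targets=[0, 0, 0, 0.0005, 0, 0, 255, 0, 0, 0, 0.001, 0, 0, 255, 0, 0, 0, 0.0015, 0, 0, 255],
)

```text
time: 10.5
tool_pos: [0.4005, 0.034, 0.1353]
ee_rot: [[0.003, -0.1, 0.995], [-0.004, 0.995, 0.1], [-1.0, -0.004, 0.002]]
wrist_force: [-0.0, -0.4, 0.5]
finger_gap: 0.0001
```

Call:
servo_tool(
  targets=[0, 0, 0, 0.0005, 0, 0, 255, 0, 0, 0, 0.001, 0, 0, 255, 0, 0, 0, 0.0015, 0, 0, 255],
)

```text
time: 10.88
tool_pos: [0.4005, 0.034, 0.1338]
ee_rot: [[0.003, -0.1, 0.995], [-0.004, 0.995, 0.1], [-1.0, -0.004, 0.002]]
wrist_force: [0.5, 0.3, -0.2]
finger_gap: -0.0001
```

Run:
```python
from h import *
np.set_printoptions(precision=4,suppress=True)
a=get_image("scene");s=sense();print(s["tool_pos"],s["wrist_force"])
save(a,"s6",(285,125,345,175),12)
im=cv2.imread("pics/s6.png")
for z,c in((.0,(0,0,255)),(.028,(0,255,0)),(.033,(255,0,0))):
    q=(proj(a,s["tool_pos"]+[0,0,z])-[285,125])*12+6; cv2.circle(im,tuple(int(v) for v in q),4,c,-1)
cv2.imwrite("pics/s6.png",im)
```

```text
[0.4005 0.034  0.1337] [ 0.4563  0.0499 -0.2546]
```

View pics/s6.png

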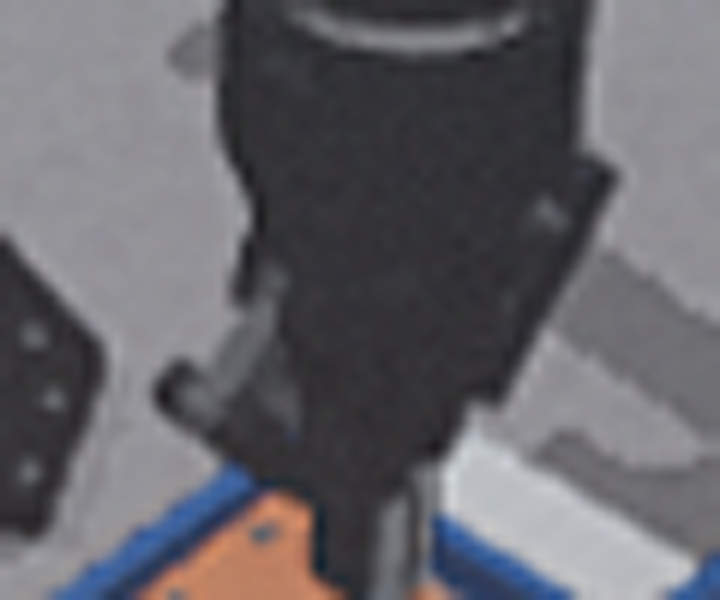

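The crop cuts off the tips, which sit at or below row 175. The fingers are just over the plate and the image shows no contact yet, so I'll go on by feel.

Call:
servo_tool(
  targets=[0, 0, 0, 0.0005, 0, 0, 255, 0, 0, 0, 0.001, 0, 0, 255, 0, 0, 0, 0.0015, 0, 0, 255],
)

```text
time: 11.3
tool_pos: [0.4005, 0.034, 0.1322]
ee_rot: [[0.003, -0.1, 0.995], [-0.004, 0.995, 0.1], [-1.0, -0.005, 0.002]]
wrist_force: [0.8, -0.4, 0.3]
finger_gap: 0.0002
```

Call:
servo_tool(
  targets=[0, 0, 0, 0.0005, 0, 0, 255, 0, 0, 0, 0.001, 0, 0, 255],
)

```text
time: 11.55
tool_pos: [0.4005, 0.034, 0.1311]
ee_rot: [[0.003, -0.1, 0.995], [-0.004, 0.995, 0.1], [-1.0, -0.004, 0.002]]
wrist_force: [-0.2, 0.0, -0.2]
finger_gap: 0.0001
```

Call:
servo_tool(
  targets=[0, 0, 0, 0.0005, 0, 0, 255, 0, 0, 0, 0.001, 0, 0, 255, 0, 0, 0, 0.0015, 0, 0, 255],
)

```text
time: 11.92
tool_pos: [0.4005, 0.034, 0.1296]
ee_rot: [[0.003, -0.1, 0.995], [-0.004, 0.995, 0.1], [-1.0, -0.004, 0.002]]
wrist_force: [0.3, -0.4, 0.1]
finger_gap: -0.0
```

Run:
```python
from h import *
np.set_printoptions(precision=4,suppress=True)
a=get_image("scene");s=sense();print(s["tool_pos"],s["wrist_force"])
save(a,"s7",(295,145,345,195),12)
im=cv2.imread("pics/s7.png")
for z,c in((.0,(0,0,255)),(.028,(0,255,0)),(.033,(255,0,0))):
    q=(proj(a,s["tool_pos"]+[0,0,z])-[295,145])*12+6; cv2.circle(im,tuple(int(v) for v in q),4,c,-1)
cv2.imwrite("pics/s7.png",im)
```

```text
[0.4005 0.034  0.1295] [ 0.2065  0.2171 -0.0297]
```

View pics/s7.png

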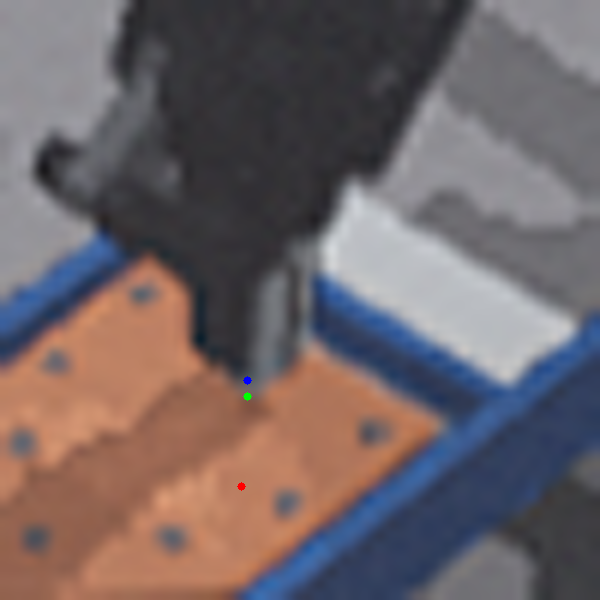

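The tips (crop (255,378)) almost meet their shadow: contact is within a few mm, and they sit on the plate's rear part, well placed.

Call:
servo_tool(
  targets=[0, 0, 0, 0.0005, 0, 0, 255, 0, 0, 0, 0.001, 0, 0, 255],
)

```text
time: 12.22
tool_pos: [0.4005, 0.034, 0.1285]
ee_rot: [[0.003, -0.1, 0.995], [-0.004, 0.995, 0.1], [-1.0, -0.004, 0.002]]
wrist_force: [-0.1, -0.1, 0.7]
finger_gap: 0.0001
```

Call:
servo_tool(
  targets=[0, 0, 0, 0.0005, 0, 0, 255, 0, 0, 0, 0.001, 0, 0, 255],
)

```text
time: 12.48
tool_pos: [0.4005, 0.034, 0.1274]
ee_rot: [[0.003, -0.1, 0.995], [-0.004, 0.995, 0.1], [-1.0, -0.004, 0.002]]
wrist_force: [0.0, -0.0, 0.6]
finger_gap: 0.0002
```

Call:
servo_tool(
  targets=[0, 0, 0, 0.0005, 0, 0, 255, 0, 0, 0, 0.001, 0, 0, 255],
)

```text
time: 12.72
tool_pos: [0.4005, 0.034, 0.1264]
ee_rot: [[0.003, -0.1, 0.995], [-0.004, 0.995, 0.1], [-1.0, -0.004, 0.002]]
wrist_force: [0.9, -0.1, 0.0]
finger_gap: 0.0004
```

Call:
servo_tool(
  targets=[0, 0, 0, 0.0005, 0, 0, 255, 0, 0, 0, 0.001, 0, 0, 255],
)

```text
time: 12.98
tool_pos: [0.4005, 0.034, 0.1254]
ee_rot: [[0.003, -0.1, 0.995], [-0.004, 0.995, 0.1], [-1.0, -0.005, 0.002]]
wrist_force: [0.1, -1.0, 0.6]
finger_gap: -0.0002
```

Call:
servo_tool(
  targets=[0, 0, 0, 0.0005, 0, 0, 255, 0, 0, 0, 0.001, 0, 0, 255],
)

```text
time: 13.22
tool_pos: [0.4005, 0.034, 0.1244]
ee_rot: [[0.003, -0.1, 0.995], [-0.004, 0.995, 0.1], [-1.0, -0.004, 0.002]]
wrist_force: [0.4, -0.0, -0.4]
finger_gap: -0.0002
```

Call:
servo_tool(
  targets=[0, 0, 0, 0.0005, 0, 0, 255, 0, 0, 0, 0.001, 0, 0, 255],
)

```text
time: 13.48
tool_pos: [0.4005, 0.034, 0.1233]
ee_rot: [[0.003, -0.1, 0.995], [-0.004, 0.995, 0.1], [-1.0, -0.004, 0.002]]
wrist_force: [-0.4, 0.2, -0.1]
finger_gap: -0.0
```

Call:
servo_tool(
  targets=[0, 0, 0, 0.0005, 0, 0, 255, 0, 0, 0, 0.001, 0, 0, 255],
)

```text
time: 13.72
tool_pos: [0.4006, 0.034, 0.1224]
ee_rot: [[0.003, -0.1, 0.995], [-0.004, 0.995, 0.1], [-1.0, -0.004, 0.002]]
wrist_force: [-0.4, 0.3, 4.9]
finger_gap: 0.0
```

Call:
servo_tool(
  targets=[0, 0, 0, 0.0005, 0, 0, 255, 0, 0, 0, 0.001, 0, 0, 255],
)

```text
time: 13.98
tool_pos: [0.4008, 0.034, 0.1217]
ee_rot: [[0.003, -0.1, 0.995], [-0.004, 0.995, 0.1], [-1.0, -0.004, 0.003]]
wrist_force: [-1.8, 0.3, 8.9]
finger_gap: -0.0001
```

Run:
```python
from h import *
F=[]
for i in range(12):
    get_image("scene"); F.append(sense()["wrist_force"])
F=np.array(F);print(F.mean(0),F.std(0))
```

```text
[-1.98224861  0.14488774  7.9618854 ] [0.43157818 0.38782905 0.5286913 ]
```

Contact came at reported z≈0.123. The force is now 8 N after about 1.3 mm, so the floor gives about 6 N/mm here. Starting to draw, sinking gradually.

Call:
servo_tool(
  targets=[0, 0, 0, 0.0003, 0, 0.003, 255, 0, 0, 0, 0.0005, 0, 0.006, 255, 0, 0, 0, 0.0006, 0, 0.01, 255],
)

```text
time: 14.95
tool_pos: [0.4104, 0.035, 0.1213]
ee_rot: [[0.003, -0.1, 0.995], [-0.004, 0.995, 0.1], [-1.0, -0.004, 0.002]]
wrist_force: [-4.1, -0.5, 6.8]
finger_gap: 0.0001
```

```bash
cat > chk.py <<'E'
from h import *
np.set_printoptions(precision=4,suppress=True)
F=[]
for i in range(3): a=get_image("scene"); F.append(sense()["wrist_force"])
s=sense();f=np.mean(F,0);print("t",s["time"],s["tool_pos"],"F ex,ey,z",f@ex,f@ey,f[2])
q=s["tool_pos"]-[.4785,.042,0];print("stand x,y",q@ex,q@ey)
im=a["image"].astype(int);R,G,B=im[...,0],im[...,1],im[...,2]
m=((R>G+45)&(R>B+50)).astype(np.uint8); m[:, :230]=0;m[:,350:]=0;m[300:]=0;m[:140]=0
m[(R>G*0.99)&(G>R*.72)]=0
n,l,st,_=cv2.connectedComponentsWithStats(m);i=1+np.argmax(st[1:,4]);ys,xs=np.where(l==i)
j=np.argmin(xs-ys*1.0);print("copper bbox",st[i],"nose px",xs[j],ys[j],onz(a,(xs[j],ys[j]),.155)[:2], "nose stand x",(onz(a,(xs[j],ys[j]),.155)-[.4785,.042,0])@ex)
E
python3 chk.py
```

```text
t 15.1 [0.4108 0.035  0.1213] F ex,ey,z -1.8370691048240044 0.22241935270408306 6.512220423613331
stand x,y -0.06802753163187358 -0.00017004362691699822
copper bbox [288 171  41  27 634] nose px 289 197 [0.5001 0.0414] nose stand x 0.02143528216352737
```

Call:
servo_tool(
  targets=[0, 0, 0, 0.0006, 0, 0.005, 255, 0, 0, 0, 0.0009, 0, 0.01, 255, 0, 0, 0, 0.0012, 0, 0.015, 255, 0, 0, 0, 0.0015, 0, 0.02, 255],
)

```text
time: 15.6
tool_pos: [0.4305, 0.037, 0.1199]
ee_rot: [[0.003, -0.1, 0.995], [-0.004, 0.995, 0.1], [-1.0, -0.004, 0.002]]
wrist_force: [-5.6, -0.0, 7.4]
finger_gap: -0.0004
```

```bash
python3 chk.py
```

```text
t 15.75 [0.431  0.037  0.1201] F ex,ey,z -2.0451938187095413 -0.1601779717107627 6.353773327323382
stand x,y -0.04773530395442932 -0.0001691312182159148
copper bbox [283 175  41  29 646] nose px 284 203 [0.5241 0.0492] nose stand x 0.04604764540269227
```

Call:
servo_tool(
  targets=[0, 0, 0, 0.001, 0, 0.005, 255, 0, 0, 0, 0.0018, 0, 0.01, 255, 0, 0, 0, 0.0025, 0, 0.015, 255, 0, 0, 0, 0.0032, 0, 0.02, 255, 0, 0, 0, 0.0039, 0, 0.025, 255],
)

```text
time: 16.38
tool_pos: [0.4557, 0.0395, 0.1164]
ee_rot: [[0.003, -0.1, 0.995], [-0.004, 0.995, 0.1], [-1.0, -0.004, 0.003]]
wrist_force: [-4.4, 0.4, 9.7]
finger_gap: 0.0002
```

```bash
python3 chk.py
```

```text
t 16.525 [0.4562 0.0395 0.1165] F ex,ey,z -2.586654473473992 -0.12637269711533408 9.318700722054553
stand x,y -0.02243365497671817 -0.00024454246148161425
copper bbox [277 181  39  29 635] nose px 277 209 [0.5513 0.0536] nose stand x 0.07361554687574089
```

Call:
servo_tool(
  targets=[0, 0, 0, 0.0008, 0, 0.005, 255, 0, 0, 0, 0.0013, 0, 0.01, 255, 0, 0, 0, 0.0018, 0, 0.015, 255, 0, 0, 0, 0.0023, 0, 0.02, 255, 0, 0, 0, 0.0028, 0, 0.025, 255],
)

```text
time: 17.15
tool_pos: [0.481, 0.042, 0.114]
ee_rot: [[0.004, -0.1, 0.995], [-0.004, 0.995, 0.1], [-1.0, -0.004, 0.004]]
wrist_force: [-4.5, 0.5, 9.0]
finger_gap: -0.0001
```

```bash
python3 chk.py
```

```text
t 17.3 [0.4815 0.042  0.1141] F ex,ey,z -2.206985931388798 0.45077067115054426 8.445314098674345
stand x,y 0.0029374654428936694 -0.00029881678476528914
copper bbox [270 187  40  29 650] nose px 270 215 [0.578  0.0578] nose stand x 0.10059159652560316
```

Call:
servo_tool(
  targets=[0, 0, 0, 0.001, 0, 0.005, 255, 0, 0, 0, 0.0018, 0, 0.01, 255, 0, 0, 0, 0.0026, 0, 0.015, 255, 0, 0, 0, 0.0034, 0, 0.02, 255, 0, 0, 0, 0.0042, 0, 0.025, 255],
)

```text
time: 17.92
tool_pos: [0.5062, 0.0445, 0.1102]
ee_rot: [[0.004, -0.1, 0.995], [-0.004, 0.995, 0.1], [-1.0, -0.004, 0.004]]
wrist_force: [-4.6, -0.2, 8.8]
finger_gap: 0.0001
```

```bash
python3 chk.py
```

```text
t 18.075 [0.5067 0.0445 0.1103] F ex,ey,z -2.462059175497165 -0.06678382426712924 8.75616933085657
stand x,y 0.02831287744202221 -0.0003032812331124387
copper bbox [263 193  39  29 637] nose px 263 221 [0.6041 0.062 ] nose stand x 0.12699465152016445
```

Call:
servo_tool(
  targets=[0, 0, 0, 0.001, 0, 0.005, 255, 0, 0, 0, 0.0017, 0, 0.01, 255, 0, 0, 0, 0.0024, 0, 0.015, 255, 0, 0, 0, 0.0031, 0, 0.02, 255],
)

```text
time: 18.58
tool_pos: [0.5265, 0.0465, 0.1075]
ee_rot: [[0.005, -0.1, 0.995], [-0.004, 0.995, 0.1], [-1.0, -0.004, 0.005]]
wrist_force: [-4.3, -0.1, 7.6]
finger_gap: 0.0003
```

```bash
python3 chk.py
```

```text
t 18.725 [0.527  0.0465 0.1075] F ex,ey,z -2.28813724344542 0.058605722965501206 8.43501065120919
stand x,y 0.048684899144999565 -0.00036946380849388333
copper bbox [257 198  40  30 634] nose px 257 226 [0.6258 0.0651] nose stand x 0.14885529016623192
```

Call:
servo_tool(
  targets=[0, 0, 0, 0.0012, 0, 0.005, 255, 0, 0, 0, 0.0021, 0, 0.01, 255, 0, 0, 0, 0.003, 0, 0.015, 255, 0, 0, 0, 0.0039, 0, 0.02, 255],
)

```text
time: 19.23
tool_pos: [0.5468, 0.0485, 0.104]
ee_rot: [[0.006, -0.1, 0.995], [-0.004, 0.995, 0.1], [-1.0, -0.005, 0.005]]
wrist_force: [-4.5, -0.7, 9.1]
finger_gap: 0.0
```

```bash
python3 chk.py
```

```text
t 19.375 [0.5473 0.0485 0.104 ] F ex,ey,z -1.8143793065182001 -0.27131177268602563 8.188865142080605
stand x,y 0.06909571110578877 -0.00039633007912160756
copper bbox [252 203  39  29 650] nose px 252 231 [0.6452 0.0698] nose stand x 0.1686536380579247
```

Call:
servo_tool(
  targets=[0, 0, 0, 0.0012, 0, 0.005, 255, 0, 0, 0, 0.002, 0, 0.01, 255, 0, 0, 0, 0.0028, 0, 0.015, 255, 0, 0, 0, 0.0036, 0, 0.02, 255, 0, 0, 0, 0.0043, 0, 0.025, 255],
)

```text
time: 20.0
tool_pos: [0.5721, 0.051, 0.1001]
ee_rot: [[0.006, -0.1, 0.995], [-0.004, 0.995, 0.1], [-1.0, -0.005, 0.006]]
wrist_force: [-3.7, -0.8, 8.3]
finger_gap: 0.0002
```

```bash
python3 chk.py
```

```text
t 20.15 [0.5726 0.051  0.1001] F ex,ey,z -1.2860170789703955 0.0732325995567694 7.218654252926918
stand x,y 0.09448670738252386 -0.00043961719386690913
copper bbox [244 211  39  28 686] nose px 244 238 [0.6737 0.0747] nose stand x 0.19746099582183183
```

The centre of mass should be about 15 mm past the edge. Letting go slowly so the plate tips off.

Call:
servo_tool(
  targets=[0, 0, 0, -0.004, 0, 0, 255, 0, 0, 0, -0.008, 0, 0, 255, 0, 0, 0, -0.012, 0, 0, 255, 0, 0, 0, -0.018, 0, 0, 255, 0, 0, 0, -0.026, 0, 0, 255, 0, 0, 0, -0.04, 0, 0, 255, 0, 0, 0, -0.06, 0, 0, 255, 0, 0, 0, -0.08, 0, 0, 255],
)

```text
time: 21.15
tool_pos: [0.5718, 0.0513, 0.1814]
ee_rot: [[0.007, -0.1, 0.995], [-0.004, 0.995, 0.1], [-1.0, -0.005, 0.006]]
wrist_force: [0.9, 0.2, -0.2]
finger_gap: 0.0002
```

Run:
```python
from h import *
a=get_image("scene");s=sense();print(s["time"],s["tool_pos"],s["wrist_force"])
save(a,"s8",(165,140,375,340),3.5 and 3)
```

```text
21.2 [0.5727593  0.05144911 0.18404907] [-0.42640626 -0.24665043  2.99076267]
```

View pics/s8.png

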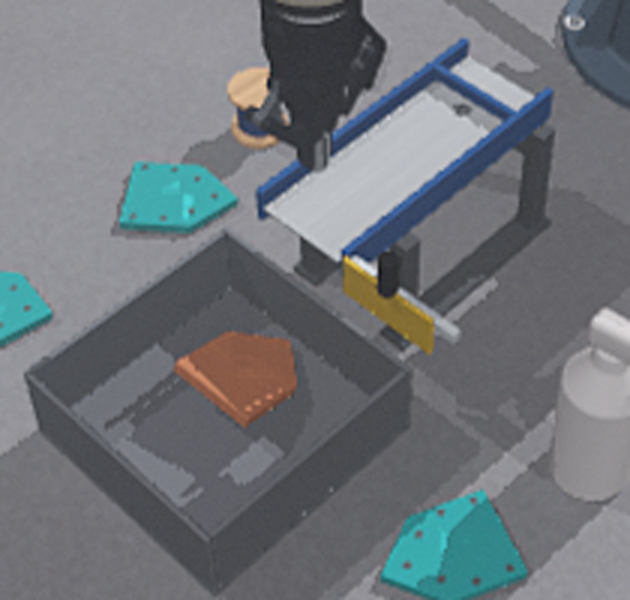

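The plate is in the bin (crop (240,375)), the tray is empty and the gate is still open. I'll wait for things to settle, then check numerically.

Call:
servo_tool(
  targets=[0, 0, 0, -0.04, 0, 0, 255, 0, 0, 0, -0.06, 0, 0, 255, 0, 0, 0, -0.06, 0, 0, 255, 0, 0, 0, -0.06, 0, 0, 255, 0, 0, 0, -0.06, 0, 0, 255, 0, 0, 0, -0.06, 0, 0, 255, 0, 0, 0, -0.06, 0, 0, 255, 0, 0, 0, -0.06, 0, 0, 255],
)

```text
time: 22.2
tool_pos: [0.5721, 0.0517, 0.244]
ee_rot: [[0.01, -0.1, 0.995], [-0.004, 0.995, 0.1], [-1.0, -0.005, 0.009]]
wrist_force: [0.1, 0.1, 0.4]
finger_gap: 0.0001
```

Run:
```python
from h import *
def cop(a):
    im=a["image"].astype(int);R,G,B=im[...,0],im[...,1],im[...,2]
    m=((R>G+35)&(R>B+40)&(G<R*.72));m[:,:175]=0;m[:,300:]=0;m[:217]=0;m[340:]=0
    ys,xs=np.where(m);return xs.mean(),ys.mean(),len(xs)
a=get_image("scene");c1=cop(a)
for k in("gate","bin"):
    ys,xs=np.where(trace(a,k)[0]["mask"]);print(k,xs.min(),xs.max(),ys.min(),ys.max())
for i in range(6):a=get_image("scene")
print(c1,cop(a),onz(a,cop(a)[:2],.02),sense()["wrist_force"],sense()["time"])
hand_in()
```

```text
gate 280 309 225 256
bin 173 301 217 338
(np.float64(240.9154175588865), np.float64(273.6327623126338), 934) (np.float64(240.94349680170575), np.float64(273.60234541577825), 938) [0.69120461 0.07042856 0.02      ] [-0.85839181 -0.0197292  -0.70197401] 22.65
the job is handed in; nothing more can be done
```

I slid the gate open to its stop and drew the copper plate along the tray with the shut fingertips. Letting go slowly then tipped it off the open end into the bin. The job is handed in at about 22.7 s of the 67 s allowed.

**Last checks:**
- **Plate:** at rest in the bin at about (0.69, 0.07) m, with no movement between the last pictures.
- **Gate:** still open after the plate dropped.
- **Bin:** not shifted, to within about 1 px.
- **Forces:** about 7–9 N downward while drawing, with the sideways pull on top, so under about 10 N in all readings. These were taken only at the end of each move, so a brief higher peak would not show. At hand-in the arm was clear, with the wrist force near zero.
- **Bystanders:** I did not measure the spray bottle, tin or spool again. The spray and spool looked in place in the last view; the tin was outside it.

**Disagreement:** the real fingertips sit about 30–40 mm above the reported TCP. Because of that, the first sweep at the gate knob passed over it without touching. After I corrected the height, the push reached the stop with a reaction of about 27 N, and I felt for the plate by touch.

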